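Set a linear stage to its red mark and prove its limit switch

ROBOT

A 7-joint arm with a two-finger parallel gripper is mounted at the origin on a cart in front of the work surface, level with it; the furniture and walls round the work are solid. World frame = base frame: x ahead of the robot, y to its left, z up, the work surface at z = 0. Lengths are in m, angles in rad, forces in N, time in s.
With the tool pointing down it reaches from about 0.425 to 0.925 m from the base axis. Payload 6.8 kg.
Tool frame: the origin (TCP) lies midway between the tips of the shut fingers; the grasp point (between the pads) lies 19 mm behind it; x points along the fingers, y is the direction in which the jaws open and shut, and the axes are right-handed (so a half turn about x gives the same grasp; the last joint's range is limited). The gripper opens to 85 mm and grips with 20 to 120 N. Pads are 22 mm wide; open, the fingers measure 114 mm over their backs; the gripper's body (76 mm by 85 mm) begins 54 mm behind the grasp point. The pads swing forward as they close: fully open they stand 13 mm farther back than shut.
Start: joints at [-1.33, 0.477, 0.022, 1.555, -0.011, 1.109, -0.083], TCP at [0.231, 0.634, 0.231] pointing down, gripper open.
Joint ranges: [-2.96, 2.96], [-0.34, 2.1], [-1.41, 1.46], [0.24, 2.44], [-1.37, 4.51], [0.17, 1.92], [-2.96, 2.96]. Speed limits (rad/s): [2.39, 2.39, 3.14, 3.14, 3.14, 3.14, 3.14].

INTERFACE

Orientations are given as a rotation vector (axis times angle).
In Python, from bench import r, viewer, nets gives the robot as it stands.
- The arm moves only by the shell command python3 -m pendant 'ROWS' [FORCE]. ROWS is JSON, one flat list of numbers, 5 for each row, row after row: the finger opening in mm, from 0 to 85.4, then the shift along the tool's x, y, z in mm, then the turn about the tool's x in rad. A call has 1 to 20 rows; each row shifts and turns the commanded pose from where the row before left it, along the tool's axes as they then stand; what a row does not reach is not made up. A row lasts 1/8 s, in which the tool goes at most 62.5 mm and 10.7 degrees, less where a joint would pass 70% of its speed; a pose out of reach is approached as far as the arm can. A call with a gripper value outside its range is refused whole. The fingers move at their own pace and stop on an object; FORCE is the grip in N (left out, the last holds). Time passes only in rows, so rows that do not move let the fingers close. It gives the time, the measured TCP pose, the force and the opening at its end, in the units of the state.
- r.get_obs(): the state, without advancing time (a new reading comes with each control period).
- viewer.grab_frame(name): name is "side" or "top" or "wrist"; returns (picture, depth): 480x640x3 uint8, red, green, blue; 480x640 float32, m along the optical axis (not along the pixel's ray), 0 where there is no reading.
- viewer.calibration(name): a dict with "mtx" (3x3 intrinsics, pixels), "distortion" ([k1, k2, p1, p2, k3] as OpenCV has them; the pictures are not rectified), "world_to_cam" (4x4, takes a point from world to camera coordinates). Camera axes: x right, y up, looking along -z (the intrinsics and any distortion apply to the point x, -y, -z); pixel columns grow to the right and rows downward; lengths in m; the calibration is good to about 2 mm. A picture is of the moment at which its call begins: read the wrist's pose just before it. calibration takes no time and is no camera call; for the wrist camera it gives the pose at the moment of the call.
- r.hand_in(): hands the job in, once; it reports no verdict.
Trained networks look in the newest picture that a camera, given by its name, has taken for a name from the list of things; names that differ only in an ending like _2 or _b are one class to them, and where a whole thing is asked for, a point or a joint stands for the part that bears it (a point fixed in the world has none). Each returns a list of dicts, best first, with "score" (0 to 1); they miss things now and then, are a little off and sometimes report something else, mostly with a low value. They report only what shows in the picture. A call takes as long as a camera call. They do not tell look-alikes from the thing itself.
- nets.look_for(name, camera): "location" ([x, y, z] in m, in world coordinates, good to about 4 mm: the middle of the surface that is visible of it).
- nets.silhouettes(name, camera): "mask" (480x640 bool, what is visible of it).
The state is a dict: "clock": time; "joints": joint angles; "qvel": joint speeds; "tau": joint torques, N m; "tcp_pos": TCP position; "orientation": TCP orientation; "contact_force": force on the tool from outside, world axes, zero at the start; "moment": the same for the moment, N m; "grip_width": finger opening in m.
Only numpy, scipy, OpenCV 4.12 (cv2) and the standard library are available. Lean on these libraries where they do the work, as an engineer would, in place of code of your own. Each camera call takes 0.05 s, during which the arm holds its last target. There are 200 camera calls.

TASK

Get the small linear stage ready for its next run: take the little dropper bottle that blocks the yellow pointer's way to the red rider off the stage and stand it upright on the worktop, then turn the stage's black knob in small turns until the yellow pointer lines up with the white line of the red rider. With the pointer set, prove the limit switch: push its roller arm down until it clicks (about half of its swing), let it spring back fully, and leave everything else on the bench as it stands.

Things in the scene. Friction and masses are not known exactly. Their poses are not given: they have to be found in the camera images.
- stage: Linear stage, fixed. Bed 110 (x) x 260 (y) x 10 mm; grey drive head in front, to x = -135 mm. Origin: centre of the underside, on the worktop; x away from the robot, y left along the travel, z up. Dark carriage 44 x 44 mm (x 9 to 53, 46 mm high) carries the yellow pointer. White scale rail at x = -47 mm, 20 mm high. End blocks at y = +-120 mm (x 8 to 54), 40 mm high.
- knob_center (a point): Centre of the knurled black knob (34 mm diameter, 32 mm long: 16 mm each way along its axis) on the drive head, in the stage frame (-114, 0, 74) mm. Its axis leans 30 degrees from vertical toward the stage's -x (the robot): outward direction in the stage frame (-0.5, 0, 0.866). Below it a 24 mm boss, 10 mm long, then the grey sloping face, 44 x 52 mm.
- knob (a joint): Turn of the knob, rad, about its outward axis: positive is counter-clockwise seen looking at the knob. Friction about 0.06 N m, stays where left; range -4 to 4. Geared to the pointer: +1 rad moves it 20 mm toward the stage's +y, clockwise turns move it to -y.
- pointer_tip (a point): Front end of the yellow pointer blade (6 mm wide, 3.5 mm at the tip, 23 to 26 mm above the worktop), 38 mm in front of the stage's centre line; moves along the stage's y only.
- red_mark (a point): Inner end of the white line on the red rider (16 x 12 x 4 mm, top 24 mm above the worktop), fixed on the scale rail, left or right of the pointer. Its axes are parallel to the stage's: the pointer is set when the pointer tip has the same y in the stage's frame.
- blue_mark (a point): The same point on the blue rider, of the same shape, on the other side; not to be used.
- dropper_1: White dropper bottle with a green cap, 26 mm diameter body to about 45 mm high, cap 18 mm wide above, 86 mm tall, 45 g. Origin at the centre of its underside. Stands on the stage's bed (10 mm above the worktop), on one side of the pointer, in the way of the pointer's travel on that side.
- dropper_2: White dropper bottle with a white nozzle, same size, weight and origin as dropper_1; stands on the bed on the other side of the pointer.
- switch: Roller-lever limit switch, fixed on the worktop near one end of the stage: foot 60 x 56 x 6 mm, blue housing 32 x 36 mm, dark head up to 86 mm high. Origin: centre of its underside; axes parallel to the stage's. Its steel arm sits on its -y side (y = -24 mm), pivots about y at x = 0, z = 74 mm, and points to -x.
- roller (a point): Centre of the white roller (20 mm diameter, 10 mm wide) at the end of the switch arm, 50 mm from the pivot, at rest 74 mm above the worktop. Pushed down from above it moves down and a little toward the housing.
- switch_arm (a joint): Angle of the switch arm, rad: 0 at rest (level), grows as the roller is pushed down, stop at 0.9. The switch clicks at 0.45 rad (roller down 22 mm). Spring: about 2 N at the roller at rest, 4 N at the click.
- beaker_2: Bystander: upturned glass beaker, 70 mm diameter, 98 mm high, near the stage's end opposite the switch. Origin under its centre (as for all the following).
- bottle_100: Bystander: bottle with red cap, 56 mm diameter, 109 mm high, in front of the stage at one side.
- label_tape: Bystander: yellow roll of tape lying flat, 66 mm diameter, 19 mm high, in front of the stage at the other side.
- hdpe_black_b: Bystander: white plastic bottle with black cap, 66 mm diameter, 143 mm high, behind the stage.
- erlenmeyer: Bystander: conical flask, 68 mm diameter at its foot, 113 mm high, behind the stage.
- petri_1: Bystander: flat round dish, 61 mm diameter, 15 mm high, behind the stage.
Not all that is in view belongs to the job. Leave any orange look-alike of the dropper_1 alone. What is shaped like the dropper_2 but purple is not meant.

How it is judged:
On the way, in this order (a step that is already met when the one before it is completed fails the run):
1. the yellow pointer stands at the red rider's line (y of pointer_tip in the frame of red_mark between -0.003 and 0.003 m), for 0.3 s.
2. with the pointer set, the switch arm is pushed to its click (all of step 1 and value of joint switch_arm above 0.45 rad), for 0.05 s.
At the end, for the whole second after the job is handed in: The pointer tip is within 3 mm of the red mark along the scale and the switch arm is back at rest (under 0.08 rad). At least one dropper bottle stands on the worktop; each dropper bottle stands upright (within 0.1 rad) and at rest, either where it was (within 15 mm) or on the worktop (all of step 1 and value of joint switch_arm below 0.08 rad and height (world z) of any of dropper_1, dropper_2 below 0.006 m and angle between each of dropper_1, dropper_2's own z axis and vertical below 0.1 rad and linear speed of each of dropper_1, dropper_2 below 0.02 m/s and (distance of dropper_1 from where it was at the start of the episode below 0.015 m or height (world z) of dropper_1 below 0.006 m) and (distance of dropper_2 from where it was at the start of the episode below 0.015 m or height (world z) of dropper_2 below 0.006 m)); the robot touches nothing.
It fails at once if a dropper bottle is tipped over (angle between any of dropper_1, dropper_2's own z axis and vertical above 0.7 rad).
It fails at once if a bystander is moved by more than 25 mm or tipped (distance of any of beaker_2, bottle_100, label_tape, hdpe_black_b, erlenmeyer, petri_1 from where it was at the start of the episode above 0.025 m or angle between any of beaker_2, bottle_100, label_tape, hdpe_black_b, erlenmeyer, petri_1's own z axis and vertical above 0.4 rad).
It also fails if it takes over 72 s, if anything falls off the work surface, if the arm or the gripper's body presses on something with over 40 N, if the wrist force passes 120 N, or if a joint passes its speed limit or range.

## Working session

There is one attempt and no reset: what is moved stays moved. The work goes in short steps, Python scripts to look and compute and a shell command to move; the robot and the scene stay as the last step left them, time stands still between calls to the robot, and variables do not carry over. Pictures are saved under pics/ and viewed, about 8 in all and at most 12, crops included, and the job is handed in when it is done.

```bash
ls; mkdir -p pics
cat > h.py <<'E'
import numpy as np, cv2
from bench import r, viewer, nets
from scipy.spatial.transform import Rotation as R
def grab(cam):
    c=viewer.calibration(cam); im,d=viewer.grab_frame(cam); return im,d,c
def save(n,im): cv2.imwrite('pics/'+n,cv2.cvtColor(im,cv2.COLOR_RGB2BGR))
def px2w(uv,d,c,z=None):
    """pixel -> world, by depth d (m) or on plane z"""
    n=cv2.undistortPoints(np.array([[uv]],float),np.array(c['mtx']),np.array(c['distortion']))[0,0]
    T=np.linalg.inv(np.array(c['world_to_cam'])); ray=T[:3,:3]@np.array([n[0],-n[1],-1.]); o=T[:3,3]
    if z is not None: d=(z-o[2])/ray[2]
    return o+ray*d
def w2px(p,c):
    q=np.array(c['world_to_cam'])@np.append(p,1); q=np.array([q[0],-q[1],-q[2]])
    return cv2.projectPoints(q.reshape(1,1,3),np.zeros(3),np.zeros(3),np.array(c['mtx']),np.array(c['distortion']))[0].ravel()
E
python3 - <<'E'
from h import *
o=r.get_obs();print({k:np.round(v,3).tolist() for k,v in o.items()})
print(R.from_rotvec(o['orientation']).as_matrix().round(3))
for cam in('top','side'):
    im,d,c=grab(cam); save(cam+'0.png',im)
    print(cam,np.linalg.inv(c['world_to_cam'])[:3].round(3).tolist())
    for n in ['stage','knob_center','pointer_tip','red_mark','blue_mark','dropper_1','dropper_2','switch','roller','beaker_2','bottle_100','label_tape','hdpe_black_b','erlenmeyer','petri_1']:
        print(n,[(round(x['score'],2),np.round(x['location'],3).tolist()) for x in nets.look_for(n,cam)[:3]])
E
```

```text
pics
{'clock': 0.0, 'joints': [-1.33, 0.478, 0.022, 1.556, -0.011, 1.109, -0.083], 'qvel': [0.001, 0.0, -0.001, 0.0, 0.0, 0.001, -0.0], 'tau': [-0.002, -59.644, 1.607, -28.12, 0.012, 0.009, -0.0], 'tcp_pos': [0.23, 0.634, 0.23], 'orientation': [0.272, 1.554, -0.275], 'contact_force': [0.839, 1.037, -0.006], 'moment': [0.05, -0.007, -0.017], 'grip_width': 0.085}
[[-0.001  0.342  0.94 ]
 [-0.002  0.94  -0.342]
 [-1.    -0.002  0.   ]]
top [[0.009, 0.992, -0.127, 0.506], [-1.0, 0.012, 0.023, 0.037], [0.025, 0.127, 0.992, 0.965]]
stage [(0.56, [0.609, 0.062, 0.003])]
knob_center [(0.59, [0.616, 0.064, 0.009])]
pointer_tip [(0.7, [0.645, 0.075, 0.038]), (0.59, [0.658, -0.116, 0.092])]
red_mark [(0.46, [0.58, 0.01, 0.025]), (0.28, [0.646, 0.074, 0.039])]
blue_mark [(0.46, [0.558, 0.113, 0.028])]
dropper_1 [(0.66, [0.594, 0.111, 0.061]), (0.59, [0.442, -0.03, 0.049]), (0.59, [0.68, 0.255, 0.046])]
dropper_2 [(0.66, [0.594, 0.111, 0.061]), (0.59, [0.442, -0.03, 0.049]), (0.59, [0.68, 0.255, 0.046])]
switch [(0.7, [0.564, 0.255, 0.074]), (0.67, [0.461, 0.177, 0.021]), (0.46, [0.596, 0.107, 0.
[... 673 characters left out ...]
 []
dropper_1 [(0.97, [0.597, 0.104, 0.049]), (0.96, [0.616, 0.018, 0.048]), (0.95, [0.434, -0.04, 0.038])]
dropper_2 [(0.97, [0.597, 0.104, 0.049]), (0.96, [0.616, 0.018, 0.048]), (0.95, [0.434, -0.04, 0.038])]
switch [(0.95, [0.557, 0.254, 0.049])]
roller [(0.62, [0.607, 0.035, 0.013]), (0.51, [0.541, 0.242, 0.079])]
beaker_2 [(0.86, [0.655, -0.151, 0.067])]
bottle_100 [(0.88, [0.524, -0.095, 0.068]), (0.4, [0.617, 0.017, 0.049]), (0.4, [0.595, 0.109, 0.052])]
label_tape [(0.87, [0.464, 0.163, 0.02]), (0.28, [0.522, -0.097, 0.064])]
hdpe_black_b [(0.62, [0.727, 0.043, 0.079])]
erlenmeyer [(0.93, [0.71, 0.138, 0.051])]
petri_1 [(0.65, [0.521, -0.096, 0.066]), (0.64, [0.757, -0.039, 0.016])]
```

View pics/top0.png

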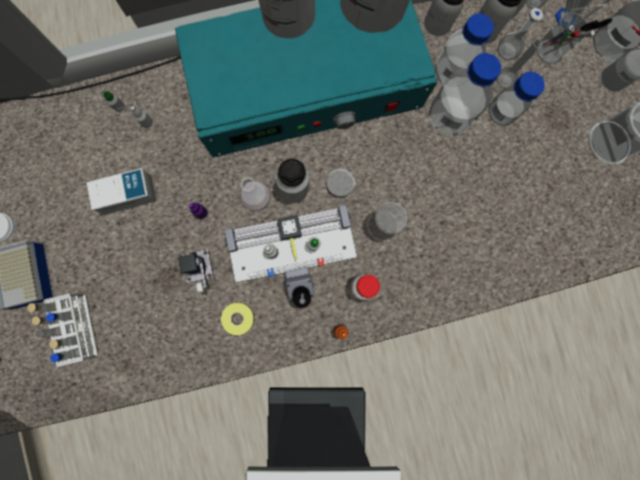

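View pics/side0.png

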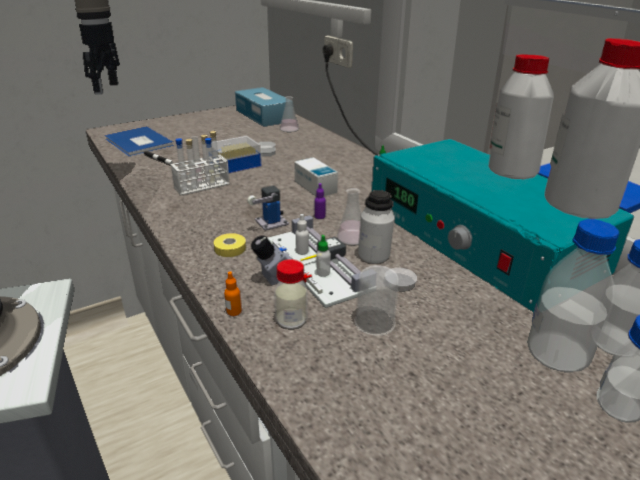

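The top view shows the stage (≈295,245), yawed by about 10°. The green dropper is at (314,243), the red rider at (320,262), the white-nozzle dropper at (270,251) and the knob at (301,296). The switch is at (195,270), with the orange and purple look-alikes at (341,332) and (198,210). The red rider and dropper_1 are both on the -y side. I'll go above the stage for a close look.

```bash
python3 -m pendant '[85,-20,0,0,0, 85,-6,-32,32,0, 85,-6,-32,32,0, 85,-6,-32,32,0, 85,-6,-32,32,0, 85,-6,-32,32,0, 85,-6,-32,32,0, 85,-6,-32,32,0, 85,-6,-32,32,0, 85,-6,-32,32,0, 85,-6,-32,32,0, 85,-6,-32,32,0, 85,-6,-32,32,0, 85,-6,-32,32,0, 85,-6,-32,32,0, 60,0,0,0,-0.13, 60,0,0,0,-0.13, 60,0,0,0,-0.13, 60,0,0,0,-0.13, 60,0,0,0,0]'
python3 - <<'E'
from h import *
o=r.get_obs();print({k:np.round(v,3).tolist() for k,v in o.items()})
print(R.from_rotvec(o['orientation']).as_matrix().round(3))
im,d,c=grab('wrist'); save('w1.png',im); np.savez('w1.npz',im=im,d=d,**c)
print(c['mtx'],c['distortion'],np.linalg.inv(c['world_to_cam'])[:3].round(3).tolist())
for n in ['pointer_tip','red_mark','dropper_1','roller','stage']:
    print(n,[(round(x['score'],2),np.round(x['location'],3).tolist()) for x in nets.look_for(n,'wrist')[:3]])
E
```

```text
clock: 4.1
tcp_pos: [0.4985, 0.0602, 0.3354]
orientation: [-0.133, 1.566, 0.134]
contact_force: [-0.6, -0.0, 0.3]
grip_width: 0.0601
{'clock': 4.1, 'joints': [-0.598, 0.091, 0.385, 1.844, -0.037, 1.213, 1.54], 'qvel': [-0.005, 0.001, 0.004, -0.001, 0.001, -0.0, -0.059], 'tau': [0.053, -32.373, 1.204, -29.444, 0.014, -0.0, 0.732], 'tcp_pos': [0.499, 0.06, 0.335], 'orientation': [-0.133, 1.566, 0.134], 'contact_force': [-0.561, -0.001, 0.263], 'moment': [-0.003, 0.001, 0.001], 'grip_width': 0.06}
[[ 0.    -0.169  0.986]
 [ 0.     0.986  0.169]
 [-1.     0.     0.   ]]
[[364.70636355   0.         324.01438554]
 [  0.         364.70636355 239.80004161]
 [  0.           0.           1.        ]] [0.01833514 0.         0.         0.         0.        ] [[-0.17, -0.938, -0.302, 0.42], [0.985, -0.162, -0.052, 0.046], [-0.0, -0.307, 0.952, 0.478]]
pointer_tip []
red_mark [(0.43, [0.583, 0.006, 0.026])]
dropper_1 [(0.76, [0.437, -0.023, 0.053]), (0.75, [0.611, 0.027, 0.061]), (0.67, [0.584, 0.008, 0.026])]
roller [(0.97, [0.532, 0.241, 0.079]), (0.32, [0.638, 0.072, 0.044])]
stage [(0.61, [0.603, 0.069, 0.004]), (0.17, [0.532, 0.243, 0.077])]
```

View pics/w1.png

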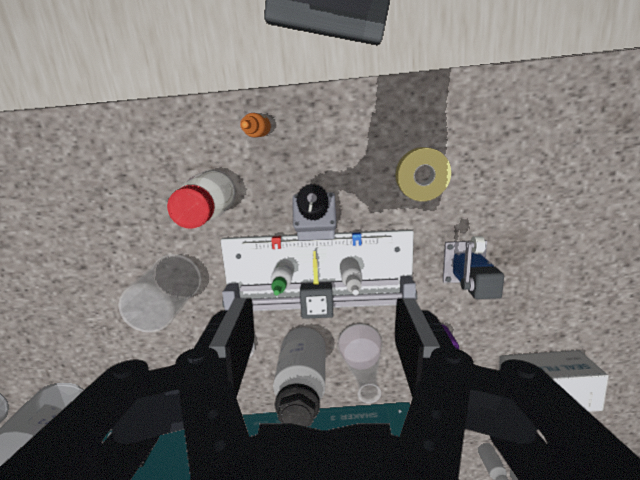

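Wrist view: the bed spans (222–413, 231–290). The knob is at (312,202), the red rider at (277,243), the blue at (357,240) and the pointer tip at about (315,250). The green cap is at (280,286) and the roller at about (479,245). I'll fit the stage pose from a zoomed crop.

Run:
```python
from h import *
f=np.load('w1.npz');im,d=f['im'],f['d'];c={k:f[k] for k in('mtx','distortion','world_to_cam')}
hsv=cv2.cvtColor(im,cv2.COLOR_RGB2HSV)
def seg(lo,hi,box):
    m=cv2.inRange(hsv,lo,hi);k=np.zeros_like(m);u0,v0,u1,v1=box;k[v0:v1,u0:u1]=m[v0:v1,u0:u1]
    v,u=np.nonzero(k);P=np.array([px2w((a,b),d[b,a],c) for a,b in zip(u,v) if d[b,a]>0])
    return np.c_[u,v],P
for n,lo,hi,box in [('green',(45,80,30),(85,255,255),(260,265,300,300)),('red',(0,120,80),(8,255,255),(265,232,290,252)),('blue',(105,120,60),(125,255,255),(345,230,370,250)),('yellow',(24,120,100),(34,255,255),(305,240,325,290))]:
    uv,P=seg(lo,hi,box)
    print(n,len(uv),uv.mean(0).round(1),uv.min(0),uv.max(0),P.mean(0).round(4),P.min(0).round(3),P.max(0).round(3))
w,W=seg((0,0,140),(180,60,255),(205,222,425,300))
k=abs(W[:,2]-.01)<.006; rect=cv2.minAreaRect(W[k,:2].astype(np.float32)*1000); print('bed',rect,cv2.boxPoints(rect).round(1).tolist(),W[k,2].mean())
crop=cv2.resize(im[175:320,215:425],None,fx=3.8,fy=3.8,interpolation=cv2.INTER_CUBIC); save('w1c.png',crop)
```

```text
green 193 [278.4 285.3] [271 277] [285 294] [0.6115 0.0238 0.0812] [0.605 0.015 0.009] [0.66  0.032 0.096]
red 81 [276.  241.6] [272 237] [280 248] [0.5776 0.0092 0.0237] [0.571 0.003 0.021] [0.587 0.015 0.027]
blue 73 [356.5 238. ] [352 233] [361 244] [0.555  0.1122 0.0232] [0.549 0.107 0.015] [0.564 0.119 0.026]
yellow 98 [315.  269.9] [313 252] [318 284] [0.6077 0.0659 0.0261] [0.582 0.06  0.024] [0.628 0.073 0.028]
bed ((607.1857299804688, 69.53804779052734), (89.69955444335938, 261.30352783203125), 12.44308090209961) [[535.2000122070312, 187.5], [591.5, -67.69999694824219], [679.0999755859375, -48.400001525878906], [622.7999877929688, 206.8000030517578]] 0.010005816576890168
```

View pics/w1c.png

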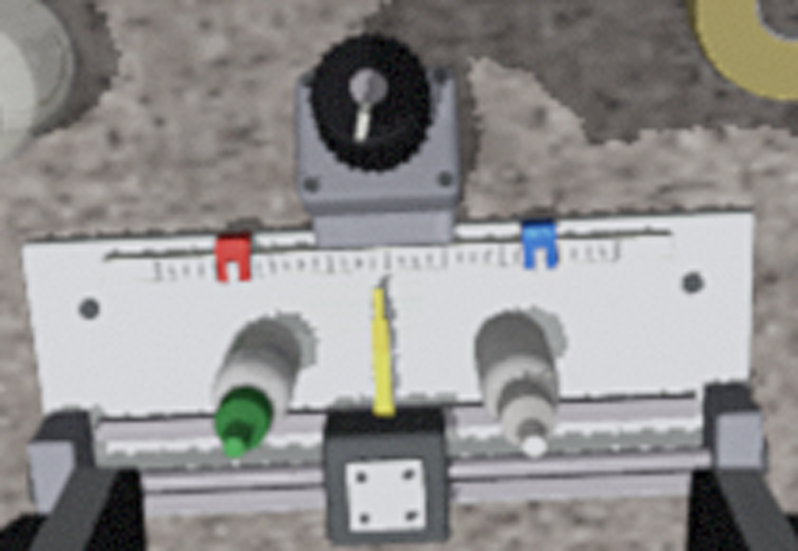

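Stage yaw comes out at about 12.4° from both the bed rectangle and the red–blue direction, with the origin near (0.617,0.072). Dropper_1 is at about (0.615,0.0225). The crop shows the pointer tip clear and the red line at crop (233,265). Next I'll align, hover over dropper_1 and take one close look.

```bash
python3 -m pendant '[44,0,0,0,-0.047, 44,20,-16,26,0, 44,40,-15,26,0, 44,40,-15,26,0, 44,40,-16,27,0, 44,40,0,0,0, 44,20,0,0,0, 44,0,0,0,0]'
python3 - <<'E'
from h import *
im,d,c=grab('wrist'); save('w2.png',im); np.savez('w2.npz',im=im,d=d,**c)
hsv=cv2.cvtColor(im,cv2.COLOR_RGB2HSV); m=cv2.inRange(hsv,(45,80,30),(85,255,255))
n,l,s,ce=cv2.connectedComponentsWithStats(m); i=1+s[1:,4].argmax(); v,u=np.nonzero(l==i); print(s[i],ce[i])
P=np.array([px2w((a,b),d[b,a],c) for a,b in zip(u,v) if d[b,a]>0]);P=P[P[:,2]>.05]
print(np.median(P,0),np.percentile(P,[2,98],axis=0).round(4).tolist())
t=P[P[:,2]>P[:,2].max()-.012];print('top',t.mean(0),P[:,2].max())
# two-view triangulation of the cap tip by ray: compare plane hits
for z in (.055,.075,.096): print(z,w2px([*P[:,:2].mean(0),z],c))
o=r.get_obs();print(o['tcp_pos'],R.from_rotvec(o['orientation']).as_matrix().round(3).tolist())
E
```

```text
clock: 5.4
tcp_pos: [0.6133, 0.0224, 0.1335]
orientation: [-0.171, 1.568, 0.171]
contact_force: [-0.0, 0.3, 0.8]
grip_width: 0.0441
[312 249  29  36 808] [326.05074257 265.64975248]
[0.61097914 0.02221617 0.08093047] [[0.6058, 0.0152, 0.0696], [0.6191, 0.0304, 0.0955]]
top [0.61279629 0.02271053 0.09196933] 0.09654839759975781
0.055 [325.80759887 249.61946602]
0.075 [325.9491017  260.75361324]
0.096 [326.1275204 274.7860984]
[0.61439165 0.02243811 0.13507435] [[-0.001, -0.216, 0.976], [-0.0, 0.976, 0.216], [-1.0, -0.0, -0.001]]
```

View pics/w2.png

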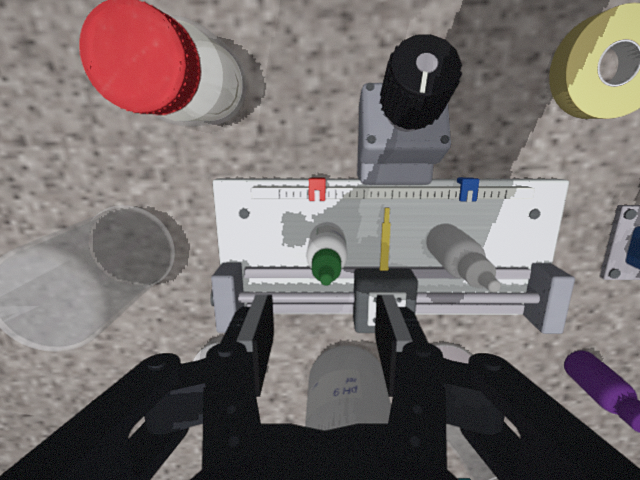

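Close view: the green cap is at (326,266), midway between the fingers, with its tip at (0.613,0.023,0.096). The pointer and riders are well below the fingers. I'll grip the body at a TCP height of about 33 mm.

```bash
python3 -m pendant '[44,25,0,0,0, 44,25,0,0,0, 44,25,0,0,0, 44,20,0,0,0, 44,7,0,0,0, 44,0,0,0,0, 22,0,0,0,0, 22,0,0,0,0, 22,0,0,0,0, 22,0,0,0,0, 22,-10,0,0,0, 22,-10,0,0,0, 22,0,0,0,0]' 30
```

```text
clock: 7.08
tcp_pos: [0.6153, 0.0224, 0.0544]
orientation: [-0.171, 1.562, 0.171]
contact_force: [-0.3, 1.0, -0.0]
grip_width: 0.0252
```

Held at 25 mm opening. Lift and carry to the free spot near (0.46,0.27).

```bash
python3 -m pendant '[22,-30,0,0,0, 22,-40,0,0,0, 22,-40,0,0,0, 22,0,34,-12,0, 22,0,34,-12,0, 22,0,34,-12,0, 22,0,35,-12,0, 22,0,35,-12,0, 22,0,35,-12,0, 22,0,35,-13,0, 22,0,34,-13,0, 22,0,0,0,0, 22,40,0,0,0, 22,40,0,0,0, 22,30,0,0,0, 22,0,0,0,0]'
python3 - <<'E'
from h import *
im,d,c=grab('top'); im2,_,_=grab('side')
save('t3.png',np.vstack([cv2.resize(im[150:400,100:420],(640,500))]))
o=r.get_obs();print(o['tcp_pos'],o['contact_force'],o['grip_width'],o['joints'].__class__,np.round(o['joints'],2),R.from_rotvec(o['orientation']).as_matrix().round(3).tolist())
E
```

```text
clock: 9.07
tcp_pos: [0.4581, 0.2687, 0.0515]
orientation: [-0.173, 1.568, 0.168]
contact_force: [-0.0, -0.1, 0.7]
grip_width: 0.0255
[0.45987618 0.27016946 0.05393794] [ 0.41799593 -0.02332862  0.13710221] 0.02537452526896563 <class 'numpy.ndarray'> [-0.87  0.5   0.28  2.05 -0.23  0.62  1.35] [[0.001, -0.215, 0.977], [-0.0, 0.977, 0.215], [-1.0, -0.0, 0.001]]
```

View pics/t3.png

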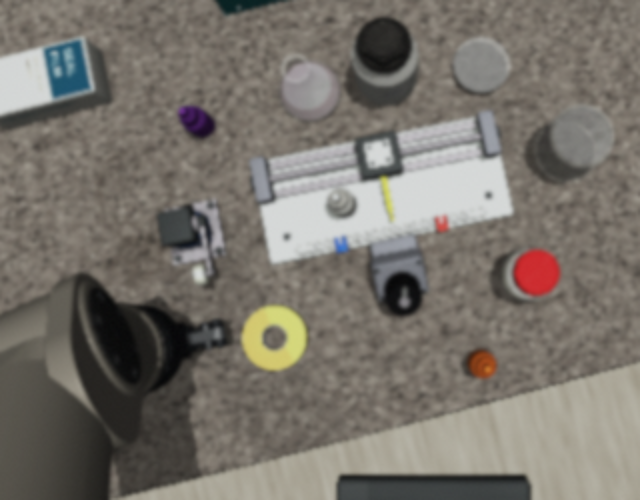

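dropper_1 is off the bed and everything else is unmoved. The placing spot, left of the tape under the hand, is free. Lower it.

```bash
python3 -m pendant '[22,15,0,0,0, 22,10,0,0,0, 22,4,0,0,0, 22,0,0,0,0, 22,0,0,0,0]'
```

```text
clock: 9.8
tcp_pos: [0.4592, 0.2707, 0.0243]
orientation: [-0.171, 1.564, 0.171]
contact_force: [0.3, -0.7, -0.9]
grip_width: 0.0256
```

```bash
python3 -m pendant '[22,1,0,0,0, 22,1,0,0,0, 22,0,0,0,0]'
```

```text
clock: 10.18
tcp_pos: [0.4596, 0.2711, 0.0238]
orientation: [-0.17, 1.563, 0.172]
contact_force: [-3.2, -2.4, 17.2]
grip_width: 0.0255
```

Down on the worktop (17 N contact). Release, rise, and check the knob position in the w2 picture.

```bash
python3 -m pendant '[22,-1,0,0,0, 44,0,0,0,0, 44,0,0,0,0, 44,0,0,0,0, 44,-30,0,0,0, 44,-50,0,0,0, 44,-55,0,0,0, 44,0,0,0,0]'
python3 - <<'E'
from h import *
f=np.load('w2.npz');im,d=f['im'],f['d'];c={k:f[k] for k in('mtx','distortion','world_to_cam')}
print('knob top px pred',w2px([.4979,.0453,.0879],c))
hsv=cv2.cvtColor(im,cv2.COLOR_RGB2HSV)
yaw=.2165;ex=np.array([np.cos(yaw),np.sin(yaw)]);ey=np.array([-ex[1],ex[0]]);O=np.array([.6171,.0717])
for n,lo,hi,b,z in [('red',(0,120,80),(8,255,255),(300,170,335,205),.024),('blue',(105,120,60),(125,255,255),(450,170,490,205),.024),('yel',(20,120,80),(34,255,255),(375,200,395,275),.026)]:
    m=np.zeros(d.shape,np.uint8);m[b[1]:b[3],b[0]:b[2]]=cv2.inRange(hsv,lo,hi)[b[1]:b[3],b[0]:b[2]]
    v,u=np.nonzero(m);P=np.array([px2w((x,y),d[y,x],c) for x,y in zip(u,v)]);Q=np.array([px2w((x,y),0,c,z) for x,y in zip(u,v)])
    for A in(P,Q): q=(A[:,:2]-O);print(n,len(u),A[:,2].mean().round(4),'stage x',np.percentile(q@ex,[2,50,98]).round(4),'y',np.percentile(q@ey,[2,50,98]).round(4),(q@ey).mean().round(4))
v,u=np.nonzero((d>0)&(np.indices(d.shape)[0]<130)&(np.indices(d.shape)[1]>370)&(np.indices(d.shape)[1]<470)&(hsv[...,2]<70))
P=np.array([px2w((x,y),d[y,x],c) for x,y in zip(u,v)]);P=P[P[:,2]>.05];q=P[:,:2]-O
print('knob',len(P),np.percentile(q@ex,[2,98]),np.percentile(q@ey,[2,98]),P[:,2].max())
o=r.get_obs();print(o['tcp_pos'])
E
```

```text
clock: 11.18
tcp_pos: [0.4616, 0.2722, 0.1624]
orientation: [-0.167, 1.557, 0.175]
contact_force: [0.8, 0.3, -0.2]
grip_width: 0.044
knob top px pred [427.08576663  58.91262605]
red 302 0.0248 stage x [-0.0577 -0.0517 -0.0426] y [-0.0586 -0.053  -0.0481] -0.0532
red 302 0.024 stage x [-0.0578 -0.0516 -0.0425] y [-0.0586 -0.053  -0.0481] -0.0532
blue 349 0.0248 stage x [-0.0577 -0.0523 -0.0426] y [0.0468 0.0509 0.0579] 0.0513
blue 349 0.024 stage x [-0.0579 -0.0518 -0.0426] y [0.0443 0.051  0.058 ] 0.0516
yel 434 0.0264 stage x [-0.0362 -0.0117  0.0091] y [-0.0066 -0.0041 -0.0015] -0.0042
yel 434 0.026 stage x [-0.0358 -0.0119  0.0087] y [-0.0068 -0.0041 -0.0015] -0.0041
knob 5340 [-0.13211431 -0.09278856] [-0.01721953  0.01427327] 0.09540437565270801
[0.46161495 0.27216051 0.16236075]
```

Relative reading: pointer at y = -4.1 mm, red at -53.2 mm, so it has to travel -49 mm (about 2.45 rad clockwise). Go above the knob with the hand pre-turned by -0.3.

```bash
python3 -m pendant '[52,0,-33,-1,0, 52,0,-33,-1,0, 52,0,-33,-1,0, 52,0,-33,-1,0, 52,0,-33,-1,0, 52,0,-33,-2,0, 52,0,-33,-2,0, 52,0,0,0,-0.15, 52,0,0,0,-0.15, 52,0,0,0,0, 52,0,0,0,0]'
python3 - <<'E'
from h import *
o=r.get_obs();print(o['tcp_pos'],np.round(o['joints'],2));M=R.from_rotvec(o['orientation']).as_matrix();print(np.arctan2(-M[0,1],M[1,1]))
print(M.T@(np.array([.5026,.0452,.061])-o['tcp_pos'])*1000)
E
```

```text
clock: 12.55
tcp_pos: [0.4999, 0.0432, 0.1578]
orientation: [-0.404, 1.534, 0.404]
contact_force: [-0.5, 0.4, -0.1]
grip_width: 0.052
[0.49993967 0.04317475 0.15778607] [-0.52  0.29  0.37  2.06 -0.14  0.82  2.02]
0.5154217057543795
[96.78295927  0.42533994  3.40602407]
```

```bash
python3 -m pendant '[52,30,0,3,0, 52,30,0,0,0, 52,30,0,0,0, 52,7,0,0,0, 52,0,0,0,0, 28,0,0,0,0, 28,0,0,0,0, 28,0,0,0,0, 28,0,0,0,0, 28,0,0,0,0.15, 28,0,0,0,0.15, 28,0,0,0,0.15, 28,0,0,0,0.15, 28,0,0,0,0]' 30
python3 - <<'E'
from h import *
im,d,c=grab('wrist'); save('w4.png',im)
o=r.get_obs();print(o['tcp_pos'],o['contact_force'],o['moment'],o['grip_width'])
E
```

```text
clock: 14.3
tcp_pos: [0.5016, 0.0487, 0.0634]
orientation: [0.066, 1.573, -0.058]
contact_force: [-11.5, 6.7, 21.8]
grip_width: 0.0332
[0.50153809 0.04860132 0.06337306] [-12.04730166   6.92966537  21.17657374] [2.95046394 2.25957939 0.76672249] 0.033275796874462596
```

View pics/w4.png

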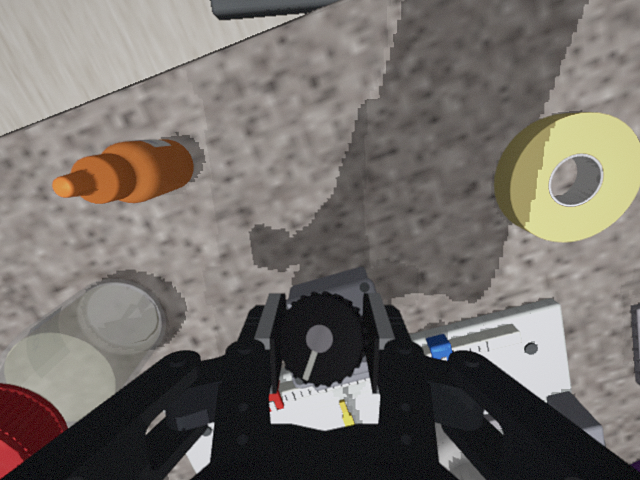

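The view shows the knob gripped at (320,340), the pointer at (347,412) and the red rider partly hidden at (276,401). I'll measure how far the pointer went.

```bash
cat >> h.py <<'E'
yaw=.2165;ex=np.array([np.cos(yaw),np.sin(yaw)]);ey=np.array([-ex[1],ex[0]]);O=np.array([.6171,.0717])
def meas(im,d,c):
    hsv=cv2.cvtColor(im,cv2.COLOR_RGB2HSV);out={}
    for n,lo,hi,z,xr in [('red',(0,120,60),(8,255,255),.024,(-.065,-.035)),('blue',(105,120,60),(125,255,255),.024,(-.065,-.035)),('yel',(20,120,60),(34,255,255),.026,(-.045,.012))]:
        v,u=np.nonzero(cv2.inRange(hsv,lo,hi))
        P=np.array([px2w((x,y),d[y,x],c) for x,y in zip(u,v) if d[y,x]>0]).reshape(-1,3);q=P[:,:2]-O;X,Y=q@ex,q@ey
        k=(X>xr[0])&(X<xr[1])&(abs(Y)<.12)&(abs(P[:,2]-z)<.006)
        if k.sum()>5: out[n]=(int(k.sum()),np.percentile(X[k],[2,98]).round(4).tolist(),np.percentile(Y[k],[2,50,98]).round(4).tolist(),(np.percentile(Y[k],[2,98]).mean()*1000).round(2))
    return out
E
python3 - <<'E'
from h import *
print(meas(*grab('wrist')))
o=r.get_obs();M=R.from_rotvec(o['orientation']).as_matrix();print(np.arctan2(-M[0,1],M[1,1]),M[:,0])
E
```

```text
{'red': (147, [-0.0541, -0.0427], [-0.0533, -0.0496, -0.0473], np.float64(-50.28)), 'blue': (347, [-0.0578, -0.0494], [0.0472, 0.0529, 0.0585], np.float64(52.85)), 'yel': (173, [-0.0378, -0.0202], [-0.0141, -0.0116, -0.0092], np.float64(-11.67))}
-0.07777273303089953 [-0.00291532  0.00582188 -0.9999788 ]
```

Each 0.6 rad stroke gives about 7.6 mm, and it works cleanly. Repeat with 0.75 rad strokes, with a +2 mm y shift to follow the self-centred position.

```bash
python3 -m pendant '[52,0,0,0,0, 52,0,0,0,0, 52,0,2,0,-0.15, 52,0,0,0,-0.15, 52,0,0,0,-0.15, 52,0,0,0,-0.15, 52,0,0,0,-0.15, 28,0,0,0,0, 28,0,0,0,0, 28,0,0,0,0, 28,0,0,0,0.15, 28,0,0,0,0.15, 28,0,0,0,0.15, 28,0,0,0,0.15, 28,0,0,0,0.15, 28,0,0,0,0]' 30
python3 - <<'E'
from h import *
print(meas(*grab('wrist')))
o=r.get_obs();M=R.from_rotvec(o['orientation']).as_matrix();print(np.arctan2(-M[0,1],M[1,1]),o['tcp_pos'],o['contact_force'])
E
```

```text
clock: 16.4
tcp_pos: [0.5021, 0.0487, 0.0627]
orientation: [0.069, 1.573, -0.064]
contact_force: [-9.5, 3.9, 23.1]
grip_width: 0.0327
{'red': (172, [-0.0552, -0.0426], [-0.0558, -0.0496, -0.0471], np.float64(-51.43)), 'blue': (350, [-0.0578, -0.0495], [0.0473, 0.0526, 0.0584], np.float64(52.84)), 'yel': (162, [-0.0375, -0.0209], [-0.025, -0.0224, -0.02], np.float64(-22.52))}
-0.08337204353572021 [0.50205768 0.0486554  0.06265943] [-9.31295325  3.56783644 22.49476291]
```

```bash
python3 -m pendant '[52,0,0,0,0, 52,0,0,0,0, 52,0,0,0,-0.15, 52,0,0,0,-0.15, 52,0,0,0,-0.15, 52,0,0,0,-0.15, 52,0,0,0,-0.15, 28,0,0,0,0, 28,0,0,0,0, 28,0,0,0,0, 28,0,0,0,0.15, 28,0,0,0,0.15, 28,0,0,0,0.15, 28,0,0,0,0.15, 28,0,0,0,0.15, 28,0,0,0,0]' 30 && python3 -m pendant '[52,0,0,0,0, 52,0,0,0,0, 52,0,0,0,-0.15, 52,0,0,0,-0.15, 52,0,0,0,-0.15, 52,0,0,0,-0.15, 52,0,0,0,-0.15, 28,0,0,0,0, 28,0,0,0,0, 28,0,0,0,0, 28,0,0,0,0.15, 28,0,0,0,0.15, 28,0,0,0,0.15, 28,0,0,0,0.15, 28,0,0,0,0.15, 28,0,0,0,0]' 30
python3 - <<'E'
from h import *
print(meas(*grab('wrist')))
o=r.get_obs();M=R.from_rotvec(o['orientation']).as_matrix();print(np.arctan2(-M[0,1],M[1,1]),o['tcp_pos'],o['contact_force'])
E
```

```text
clock: 18.45
tcp_pos: [0.5024, 0.0489, 0.0619]
orientation: [0.066, 1.572, -0.062]
contact_force: [-4.5, 2.0, 13.5]
grip_width: 0.0332
clock: 20.45
tcp_pos: [0.5024, 0.0488, 0.0619]
orientation: [0.066, 1.572, -0.062]
contact_force: [-4.6, 1.2, 15.7]
grip_width: 0.0334
{'red': (153, [-0.0543, -0.0429], [-0.0534, -0.0494, -0.0473], np.float64(-50.32)), 'blue': (355, [-0.0577, -0.0495], [0.0473, 0.0528, 0.0585], np.float64(52.88)), 'yel': (54, [-0.0378, -0.0308], [-0.0455, -0.0439, -0.0429], np.float64(-44.23))}
-0.08028861336334181 [0.50244966 0.04883831 0.06192164] [-5.25883137  0.06355419 14.5719494 ]
```

```bash
python3 -m pendant '[52,0,0,0,0, 52,0,0,0,0, 52,0,0,0,-0.15, 52,0,0,0,-0.15, 52,0,0,0,-0.15, 52,0,0,0,-0.15, 28,0,0,0,0, 28,0,0,0,0, 28,0,0,0,0, 28,0,0,0,0.15, 28,0,0,0,0.15, 28,0,0,0,0.15, 28,0,0,0,0.15, 28,0,0,0,0, 52,0,0,0,0, 52,0,0,0,0, 52,-40,0,0,0, 52,-40,0,0,-0.15, 52,-40,0,0,-0.15, 52,0,0,0,0]' 30
python3 - <<'E'
from h import *
im,d,c=grab('wrist')
print(meas(im,d,c))
P=px2w((0,0),0,c,.025)
p=w2px([*(O-.047*ex-.05*ey),.025],c).astype(int);print(p)
u,v=p;save('w5.png',cv2.resize(im[max(v-40,0):v+40,max(u-50,0):u+50],None,fx=7,fy=7,interpolation=cv2.INTER_CUBIC)); np.savez('w5.npz',im=im,d=d,**c)
o=r.get_obs();print(o['tcp_pos'])
E
```

```text
clock: 23.0
tcp_pos: [0.5052, 0.0469, 0.1839]
orientation: [-0.17, 1.558, 0.172]
contact_force: [-0.3, 0.4, -0.3]
grip_width: 0.0519
{'red': (174, [-0.058, -0.0424], [-0.0585, -0.0525, -0.0478], np.float64(-53.2)), 'blue': (179, [-0.058, -0.0436], [0.0476, 0.0529, 0.0585], np.float64(53.07)), 'yel': (225, [-0.036, 0.0089], [-0.0556, -0.0529, -0.0505], np.float64(-53.05))}
[269 291]
[0.50389702 0.04687375 0.18221169]
```

View pics/w5.png

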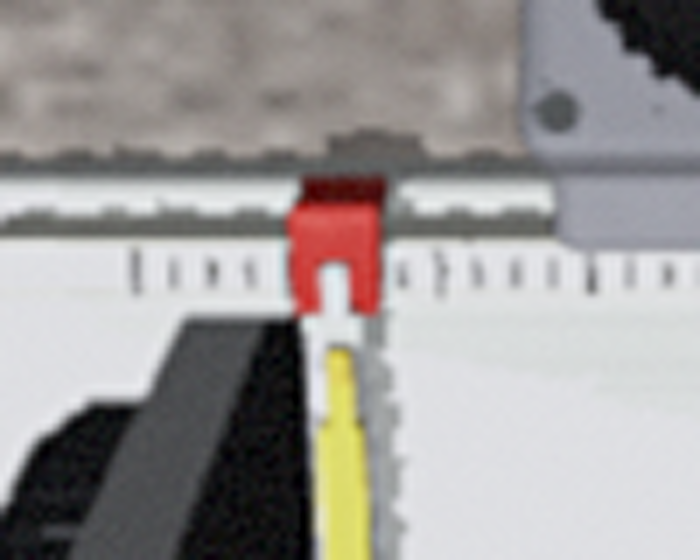

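Pointer set: yellow tip at crop x≈341 and the white line at ≈336, about 0.5 mm apart; the numbers give 0.15 mm. On to the switch: shut the fingers and look at the roller from above.

```bash
python3 -m pendant '[10,0,26,14,0, 10,0,26,14,0, 0,0,26,14,0, 0,0,26,14,0, 0,0,26,14,0, 0,0,27,14,0, 0,0,27,13,0, 0,0,0,0,0, 0,0,0,0,0]' 30
python3 - <<'E'
from h import *
im,d,c=grab('wrist'); save('w6.png',im); np.savez('w6.npz',im=im,d=d,**c)
L=nets.look_for('roller','wrist')[:2];print([(x['score'],np.round(x['location'],4)) for x in L])
u,v=w2px(L[0]['location'],c).astype(int);print(u,v)
P=np.array([px2w((a,b),d[b,a],c) for a in range(u-35,u+36) for b in range(v-35,v+36) if 0<=b<480 and 0<=a<640 and d[b,a]>0 and im[b,a].min()>110])
k=(P[:,2]>.06)&(P[:,2]<.09)&(np.linalg.norm(P[:,:2]-L[0]['location'][:2],axis=1)<.022);P=P[k]
q=P[:,:2]-O;print(k.sum(),'x',np.percentile(q@ex,[2,50,98]),'y',np.percentile(q@ey,[2,50,98]),'z',np.percentile(P[:,2],[2,50,98]))
t=P[P[:,2]>np.percentile(P[:,2],98)-.002];print('top',t.mean(0))
o=r.get_obs();M=R.from_rotvec(o['orientation']).as_matrix();print(o['tcp_pos'],np.arctan2(-M[0,1],M[1,1]), M.T@(t.mean(0)-o['tcp_pos'])*1000)
E
```

```text
clock: 24.18
tcp_pos: [0.5573, 0.246, 0.1799]
orientation: [-0.172, 1.566, 0.169]
contact_force: [0.1, -0.4, -0.7]
grip_width: 0.0
[(0.82, array([0.5288, 0.245 , 0.0768]))]
332 201
684 x [-0.06387547 -0.05382744 -0.03668926] y [0.17739293 0.18624232 0.19452239] z [0.07456675 0.07991841 0.08470678]
top [0.52288387 0.244785   0.08360692]
[0.55768021 0.24564701 0.18065839] 0.2159315101981567 [ 97.0887571    6.70556479 -34.04886281]
```

View pics/w6.png

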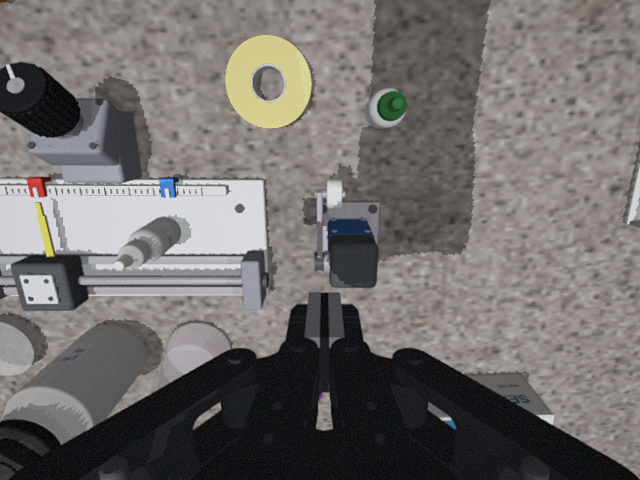

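Roller at (334,192); the steel arm runs at u≈320 down to (320,262). dropper_1 stands upright at (388,105) and the pointer is still at red. Compute the offset.

Run:
```python
from h import *
f=np.load('w6.npz');im,d=f['im'],f['d'];c={k:f[k] for k in('mtx','distortion','world_to_cam')}
m=np.zeros(d.shape,bool);m[175:212,325:346]=im[175:212,325:346].min(2)>150
v,u=np.nonzero(m);P=np.array([px2w((a,b),d[b,a],c) for a,b in zip(u,v)]);P=P[P[:,2]>.06]
q=P[:,:2]-O;X,Y=q@ex,q@ey;print(len(P),np.percentile(X,[2,50,98]),np.percentile(Y,[2,50,98]),np.percentile(P[:,2],[2,98]))
t=P[:,2]>np.percentile(P[:,2],97)-.0015;print('top',P[t].mean(0))
o=r.get_obs();M=R.from_rotvec(o['orientation']).as_matrix()
print(M.T@(P[t].mean(0)-o['tcp_pos'])*1000)
```

```text
395 [-0.06346245 -0.05577488 -0.04686198] [0.18355339 0.18879936 0.1941323 ] [0.07525683 0.08501072]
top [0.52172706 0.24437733 0.09034208]
[ 90.35530427   6.54882768 -35.27476673]
```

```bash
python3 -m pendant '[0,0,6,-32,0, 0,35,0,0,0, 0,35,0,0,0, 0,20,0,0,0, 0,12,0,0,0, 0,12,0,0,0, 0,10,0,0,0, 0,0,0,0,0, 0,0,0,0,0]'
python3 - <<'E'
from h import *
im,d,c=grab('wrist');im,d,c=grab('side');u,v=w2px([.53,.244,.06],c).astype(int)
save('s7.png',cv2.resize(im[v-50:v+50,u-60:u+60],None,fx=6,fy=6,interpolation=cv2.INTER_CUBIC))
o=r.get_obs();print(o['tcp_pos'],o['contact_force'])
E
```

```text
clock: 25.4
tcp_pos: [0.5272, 0.246, 0.0583]
orientation: [-0.17, 1.561, 0.171]
contact_force: [3.2, -2.3, 4.9]
grip_width: 0.0
[0.52722252 0.24600521 0.05843715] [ 1.66313176 -2.75692737  4.71500591]
```

View pics/s7.png

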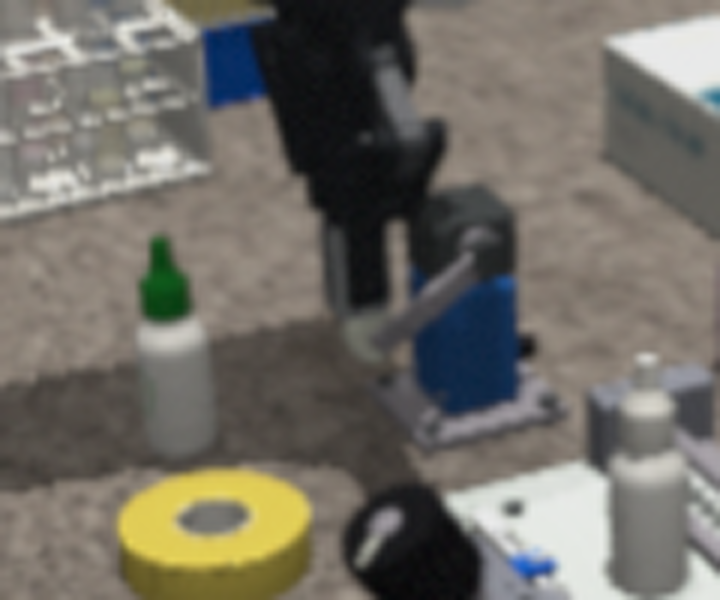

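The side view shows the arm well down with the roller under the fingertips, at 4.7–6 N (click is 4 N), and dropper_1 upright. I'll push 3 mm more for margin, then retreat.

```bash
python3 -m pendant '[0,3,0,0,0, 0,0,0,0,0, 0,-15,0,0,0, 0,-20,0,0,0, 0,-30,0,0,0, 0,-40,0,0,0, 0,-40,0,15,0, 0,0,0,30,0, 0,0,-40,0,0, 0,0,-40,0,0, 0,0,-40,0,0, 0,0,0,0,0]'
python3 - <<'E'
from h import *
im,d,c=grab('wrist'); print(meas(im,d,c)); save('w8.png',im)
L=nets.look_for('roller','wrist')[:2];print([(x['score'],np.round(x['location'],4)) for x in L])
im,d,c=grab('top')
L=nets.look_for('roller','top')[:2];print([(x['score'],np.round(x['location'],4)) for x in L])
for n in ['dropper_1','beaker_2','bottle_100','label_tape','hdpe_black_b','erlenmeyer','petri_1']:
    print(n,[(round(x['score'],2),np.round(x['location'],3).tolist()) for x in nets.look_for(n,'top')[:4]])
o=r.get_obs();print(o['tcp_pos'],o['contact_force'])
E
```

```text
clock: 27.0
tcp_pos: [0.5954, 0.1346, 0.2001]
orientation: [-0.167, 1.565, 0.166]
contact_force: [-0.5, -0.2, 0.5]
grip_width: 0.0002
{'red': (216, [-0.0573, -0.0423], [-0.0585, -0.0516, -0.0473], np.float64(-52.88)), 'blue': (189, [-0.0575, -0.0429], [0.0479, 0.0533, 0.0584], np.float64(53.16)), 'yel': (276, [-0.0354, 0.0092], [-0.0552, -0.0527, -0.0504], np.float64(-52.77))}
[(0.73, array([0.5311, 0.245 , 0.0795])), (0.44, array([ 0.7485, -0.0336,  0.0158]))]
[]
dropper_1 [(0.68, [0.595, 0.112, 0.06]), (0.45, [0.439, -0.03, 0.048])]
beaker_2 []
bottle_100 [(0.61, [0.527, -0.072, 0.106]), (0.44, [0.461, 0.146, 0.019])]
label_tape [(0.46, [0.462, 0.151, 0.021])]
hdpe_black_b [(0.7, [0.725, 0.071, 0.126])]
erlenmeyer [(0.96, [0.716, 0.136, 0.039]), (0.74, [0.51, 0.051, 0.086])]
petri_1 [(0.93, [0.756, -0.03, 0.014]), (0.27, [0.716, 0.136, 0.041])]
[0.59520998 0.13926394 0.19923887] [ 0.52613576 -0.58231216  0.02557321]
```

View pics/w8.png

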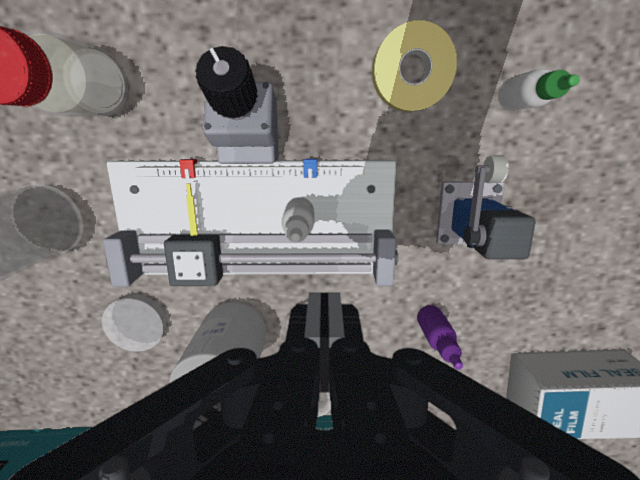

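The pointer is at the red line (0.1 mm), the roller is back at its rest height, dropper_1 stands on the worktop and nothing else has moved. Handing in.

```bash
python3 -m pendant '[0,0,0,0,0, 0,0,0,0,0]' && python3 -c "
from bench import r
print(r.hand_in())"
```

```text
clock: 27.8
tcp_pos: [0.5953, 0.1388, 0.1993]
orientation: [-0.171, 1.564, 0.171]
contact_force: [1.5, -0.0, 0.0]
grip_width: 0.0001
the job is handed in; nothing more can be done
None
```

The job is done and handed in at about 28 s on the robot's clock; no verdict is reported.

- **Dropper bottle:** I took dropper_1 (green cap) off the stage and stood it on the worktop near (0.46, 0.27). The last picture shows it upright.
- **Pointer:** I turned the knob clockwise in five small regripped strokes, moving the pointer about 49 mm to the red rider. The last numeric check put it 0.1 mm from the line. A zoomed picture taken just after the knob turns read about 0.5 mm, so the two agree within the 3 mm allowed.
- **Limit switch:** I pushed the roller down about 26–29 mm against 5–6 N, past the 22 mm click point, then let it spring back. The switch gives no reading, so the click is inferred from the push depth and force. The last look shows the roller at its rest height and the arm level.
- **Other things on the bench:**
  - The bystanders in view look unmoved in the last picture.
  - In the last top-camera check the network missed the roller and the beaker, and put the tape about 25 mm off. I put these down to the arm blocking that view, since the wrist picture shows the roller, the tape and the beaker in place. I did not re-measure the tape or the beaker.

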